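# Lock the finishing turntable by feel

### The job

Lock the finishing turntable so the green door cannot spin: take the lock pin by its red grip from its rest, slide it level through the opening in the turntable's front, feel gently along the sprung plate inside for the hidden latch slot, and push the pin in until its collar is home against the front face. Never load the pin against the turntable with more than about 25 N; leave the pin locked in there on its own, and leave everything else on the table alone.

Things in the scene. Friction and masses are not known exactly. Their poses are not given: they have to be found in the camera images.
- turntable: Low blue finishing turntable, fixed: base 340 deep, 300 wide, 124 mm high, under a round aluminium disc (340 mm across, its edge 30 mm behind the front face, top at 147 mm) with a green cabinet door on it (top at 166 mm). Origin on the table under the middle of the base's front face, which looks to the robot; +x level into the machine, +y to the left when looking along +x, z up
- opening (a point): Middle of the opening in the front face, 82 mm above the table, axes as the turntable's. The opening is 160 mm wide (y -80 to +80 mm), from a flat ledge at 66 mm height up to a lip at 100 mm height. A yellow stripe 160 mm wide on the base's top and front edge marks it. The ledge runs inward 45 mm from the front face to the lock plate and is roofed over
- plate (a point): Middle of the upright steel lock plate's hidden face, 45 mm behind the front face, 82 mm high (fixed to the turntable, does not follow the spring or the slot). The plate closes the whole opening. It holds still to about 3 N, then yields inward (+x) at 0.25 N per mm to a hard stop at 12 mm (6 N). It does not move sideways under the allowed forces
- slot_span (a point): Same point as the plate's middle. One upright latch slot, 20 mm wide, 62 to 104 mm above the table, 8 mm through, room behind to 110 mm from the front face. Its middle is anywhere from y -28 to +28 mm of here: not measured, to be felt. When the pressing pin comes over it the plate springs forward round the pin: the push vanishes and the slot's edge blocks sideways motion
- pin: Lock pin, 0.15 to 0.26 kg, level in its rest at the start. Origin on its axis at the middle of the red grip; +x to the tip, z up. Grip 34 mm long (x -17 to 17), 16 mm wide with flat sides, z -19 to +11 mm. Steel neck 12 mm thick, x 17 to 56; brass collar 40 mm across, x 56 to 62; steel rod 14 mm thick, x 62 to 147, last 3 mm tapered to 8. Nose-heavy: centre of mass 71 mm ahead of the origin
- collar (a point): Point on the pin's axis at the collar's front face, 62 mm ahead of the grip's middle. When home the collar stands against the front face of the turntable (turntable x = 0), and the pin, let go, lies level on the ledge with its axis 73 mm high
- tip (a point): Tip of the pin, 147 mm ahead of the grip's middle on the axis
- rest: Wooden rest fixed to the table, base 100 x 60 x 10 mm, with two notched posts (each 10 mm long, 28 mm wide, 62 mm high at most) 40 and 105 mm ahead of its origin that carry the pin with its axis 55 mm above the table. Origin on the table under the middle of the pin's grip, +x towards the pin's tip. The grip is free on both sides and below; lift the pin straight up.
- paint_can: Bystander, leave alone: closed quart paint can, bare metal with paper label, 108 mm diameter, 124 mm high; origin at the centre of its underside
- filler_jar: Bystander, leave alone: white jar with yellow cap, 68 mm diameter, 90 mm high; origin at the centre of its underside
- stain_tin: Bystander, leave alone: yellow tin, 76 mm diameter, 75 mm high; origin at the centre of its underside
- sanding_block: Bystander, leave alone: orange sanding block 100 x 60 x 35 mm; origin at the centre of its underside
There are look-alikes about, which are no part of the job. What is shaped like the rest but purple is not meant. Leave any blue look-alike of the pin alone.

How it is judged:
By the outcome, as a careful person would: the job done as asked, in the order asked, and still so for the second after the job is handed in, with the robot touching nothing.
It also fails if it takes over 64 s, if anything falls off the work surface, if the arm or the gripper's body presses on something with over 40 N, if the wrist force passes 120 N, or if a joint passes its speed limit or range.

### The arm

A 6-joint arm with a two-finger parallel gripper is mounted at the origin on the work surface. World frame = base frame: x ahead of the robot, y to its left, z up, the work surface at z = 0. Lengths are in m, angles in rad, forces in N, time in s.
With the tool pointing down it reaches from about 0.425 to 0.925 m from the base axis. Payload 12.5 kg.
Tool frame: the origin (TCP) lies midway between the tips of the shut fingers; the grasp point (between the pads) lies 19 mm behind it (ctrl.tcp_to_grasp is the z of the grasp point in the tool frame, in m); z points along the fingers, y is the line along which they close (so a half turn about z gives the same grasp; the last joint's range is limited). The gripper opens to 85 mm and grips with 20 to 120 N. Pads are 22 mm wide; open, the fingers measure 114 mm over their backs; the gripper's body (76 mm by 85 mm) begins 54 mm behind the grasp point. The pads swing forward as they close: fully open they stand 13 mm farther back than shut.
Start: joints at [-1.361, 0.491, 1.559, -0, 1.092, -0.106], TCP at [0.194, -0.594, 0.231] pointing down, gripper open.
Joint ranges: [-3.1, 3.1], [-0.84, 2.19], [0.05, 2.79], [-1.13, 4.28], [0.06, 2.93], [-2.69, 2.69]. Speed limits (rad/s): [2.22, 2.22, 2.79, 3.14, 3.14, 3.14].

### API

Orientations are given as a unit quaternion [x, y, z, w].
In Python, from bench import ctrl gives the robot as it stands.
- The arm moves only by the shell command python3 -m handwheel 'ROWS' [OPENING] [FORCE]. ROWS is JSON, a list that holds one entry, the list of rows, each a list of 6 numbers: the shift along the tool's x, y, z in mm, then the turn, a rotation vector about the tool's x, y, z in rad. In form: [[[tx, ty, tz, wx, wy, wz], ...]]. A call has 1 to 10 rows; each row shifts and turns the commanded pose from where the row before left it, along the tool's axes as they then stand; what a row does not reach is not made up. A row lasts 1/10 s, in which the tool goes at most 50 mm and 8.59 degrees, less where a joint would pass 70% of its speed; a pose out of reach is approached as far as the arm can. A call with a gripper value outside its range is refused whole. OPENING is the opening, from 0 (shut) to 1 (fully open), set as the call begins (- or left out, the last holds). The fingers move at their own pace and stop on an object; FORCE is the grip in N (left out, the last holds). Time passes only in rows, so rows that do not move let the fingers close. It gives the time, the measured TCP pose, the force, the opening and the grip force at its end, in the units of the state.
- ctrl.sense(): the state, without advancing time (a new reading comes with each control period).
- ctrl.get_image(name): name is "scene" or "side" or "wrist"; returns (picture, depth): 400x640x3 uint8, blue, green, red; 400x640 float32, m along the optical axis (not along the pixel's ray), 0 where there is no reading.
- ctrl.camera_model(name): a dict with "mtx" (3x3 intrinsics, pixels), "R" (3x3) and "t" (3): a world point X has camera coordinates R X + t. Camera axes: x right, y down, z forward; pixel columns grow to the right and rows downward; lengths in m; the calibration is good to about 2 mm. A picture is of the moment at which its call begins: read the wrist's pose just before it. camera_model takes no time and is no camera call; for the wrist camera it gives the pose at the moment of the call.
- ctrl.hand_in(): hands the job in; it is judged then, once.
Trained networks look in the newest picture that a camera, given by its name, has taken for a name from the list of things; names that differ only in an ending like _2 or _b are one class to them, and where a whole thing is asked for, a point or a joint stands for the part that bears it (a point fixed in the world has none). Each returns a list of dicts, best first, with "conf" (0 to 1); they miss things now and then, are a little off and sometimes report something else, mostly with a low value. They report only what shows in the picture. A call takes as long as a camera call. They do not tell look-alikes from the thing itself.
- ctrl.search_frame(camera, thing): "xyz" ([x, y, z] in m, in the coordinates of the camera as it stood for that picture, good to about 4 mm: the middle of the surface that is visible of it).
The state is a dict: "time": time; "joint_positions": joint angles; "qd": joint speeds; "joint_efforts": joint torques, N m; "eef_pos": TCP position; "eef_rot": TCP orientation; "force": force on the tool from outside, world axes, zero at the start; "ft_torque": the same for the moment, N m; "opening": opening from 0.0 (shut) to 1.0 (fully open); "gripper_force": force on a finger pad.
Only numpy, scipy, OpenCV 4.12 (cv2) and the standard library are available. Lean on these libraries where they do the work, as an engineer would, in place of code of your own. Each camera call takes 0.05 s, during which the arm holds its last target. There are 200 camera calls.

## Working session

There is one attempt and no reset: what is moved stays moved. The work goes in short steps, Python scripts to look and compute and a shell command to move; the robot and the scene stay as the last step left them, time stands still between calls to the robot, and variables do not carry over. Pictures are saved under pics/ and viewed, at most 10 in all, crops included, and the job is handed in when it is done.

```bash
ls; mkdir -p pics
cat > h.py <<'E'
import numpy as np,cv2
from bench import ctrl
def shot(n,f=None):
    m=ctrl.camera_model(n); im,d=ctrl.get_image(n)
    if f: cv2.imwrite('pics/'+f,im)
    return im,d,m
def toW(m,p): return np.array(m['R']).T@(np.array(p)-np.array(m['t']))
def px(m,d,u,v):
    K=np.array(m['mtx']); z=d[int(v),int(u)]
    return toW(m,np.array([(u-K[0,2])/K[0,0],(v-K[1,2])/K[1,1],1])*z)
def proj(m,X):
    c=np.array(m['R'])@np.array(X)+m['t']; q=np.array(m['mtx'])@c; return q[:2]/q[2]
E
python3 - <<'E'
from h import *
np.set_printoptions(precision=3,suppress=True)
ims=[]
for n in ['scene','side','wrist']:
    im,d,m=shot(n); ims.append(im); np.savez('/tmp/'+n,im=im,d=d,**{k:np.array(m[k]) for k in('mtx','R','t')})
    for t in ['turntable','pin','rest','paint_can','filler_jar','stain_tin','sanding_block']:
        for r in ctrl.search_frame(n,t)[:3]:
            print(n,t,round(r['conf'],2),toW(m,r['xyz']),proj(m,toW(m,r['xyz'])).astype(int))
cv2.imwrite('pics/scene.png',ims[0]);cv2.imwrite('pics/side.png',ims[1]);cv2.imwrite('pics/wrist.png',ims[2])
s=ctrl.sense();print(s)
E
```

```text
pics
scene turntable 0.79 [ 0.892 -0.038  0.15 ] [350 270]
scene pin 0.6 [ 0.34  -0.354  0.031] [170 214]
scene pin 0.58 [ 0.507 -0.285  0.064] [203 231]
scene pin 0.48 [ 0.897 -0.039  0.151] [350 271]
scene rest 0.82 [ 0.443 -0.167  0.016] [243 223]
scene rest 0.76 [ 0.556 -0.289  0.013] [208 258]
scene paint_can 0.94 [0.68  0.413 0.091] [468 196]
scene filler_jar 0.95 [0.501 0.412 0.064] [431 175]
scene filler_jar 0.45 [ 0.505 -0.287  0.06 ] [202 232]
scene sanding_block 0.7 [0.41  0.326 0.036] [391 175]
side turntable 0.9 [0.744 0.06  0.144] [227 175]
side pin 0.77 [ 0.493 -0.282  0.062] [347 130]
side rest 0.95 [ 0.518 -0.279  0.012] [338 142]
side rest 0.93 [ 0.412 -0.157  0.01 ] [365 174]
side paint_can 0.62 [0.639 0.449 0.126] [205 336]
side paint_can 0.57 [0.748 0.063 0.149] [225 175]
side filler_jar 0.75 [0.473 0.448 0.092] [292 362]
side filler_jar 0.18 [ 0.495 -0.276  0.063] [346 131]
side stain_tin 0.65 [ 0.691 -0.261  0.07 ] [284 123]
side sanding_block 0.6 [0.384 0.346 0.037] [346 332]
wrist pin 0.79 [ 0.296 -0.411  0.022] [185  29]
{'time': 1.2, 'joint_positions': array([-1.361,  0.491,  1.559,  0.   ,  1.092, -0.106]), 'qd': array([ 0.001,  0.   ,  0.001, -0.001,  0.   ,  0.001]), 'joint_efforts': array([ -0.002, -61.828, -26.184,  -0.   ,   0.   ,  -0.   ]), 'eef_pos': array([ 0.194, -0.594,  0.231]), 'eef_rot': array([0.988, 0.157, 0.   , 0.   ]), 'force': array([-0.329, -0.24 , -0.382]), 'ft_torque': array([0.025, 0.03 , 0.035]), 'gripper_force': 0.0, 'opening': 1.00766497634434}
```

View pics/scene.png

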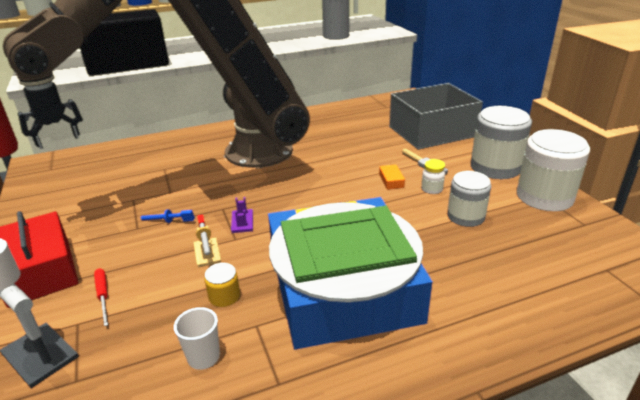

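View pics/side.png

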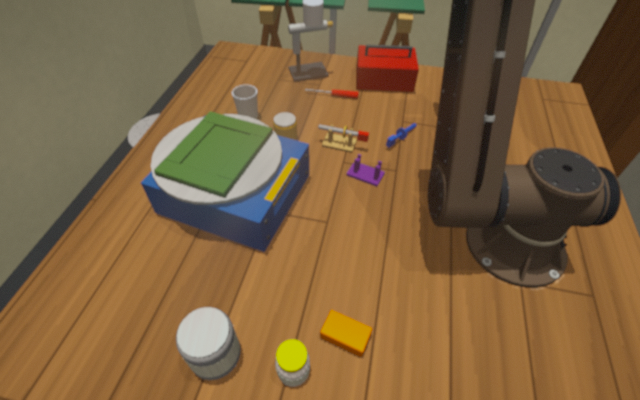

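The scene view shows the red grip at about (200,218) in its wooden rest and the blue look-alike at (165,216). The purple rest is at (241,215). In the side view the grip is at (362,135) and the yellow stripe at (282,180).

Run:
```python
from h import *
np.set_printoptions(precision=4,suppress=True)
for n in ['side','scene']:
    m=np.load('/tmp/%s.npz'%n); hsv=cv2.cvtColor(m['im'],cv2.COLOR_BGR2HSV);d=m['d']
    v,u=np.mgrid[:400,:640]; K=m['mtx']
    P=np.stack([(u-K[0,2])/K[0,0]*d,(v-K[1,2])/K[1,1]*d,d],-1); W=(P-m['t'])@m['R']
    H,S,V=[hsv[...,i].astype(int) for i in range(3)]
    ok=d>0
    red=ok&((H<6)|(H>174))&(S>150)&(W[...,0]>.35)&(W[...,0]<.6)&(abs(W[...,1]+.28)<.1)
    print(n,'red',red.sum(),W[red].mean(0) if red.any() else'',W[red].min(0),W[red].max(0))
    # pin metal above the rest
    pm=ok&(W[...,2]>.052)&(W[...,2]<.09)&(W[...,0]>.38)&(W[...,0]<.64)&(abs(W[...,1]+.28)<.07)
    q=W[pm]; c,dd=q[:,:2].mean(0),np.linalg.svd(q[:,:2]-q[:,:2].mean(0))[2][0]; t=(q[:,:2]-c)@dd
    print(' pin',len(q),c,np.degrees(np.arctan2(dd[1],dd[0])),t.min(),t.max(),c+dd*t.min(),c+dd*t.max())
    ye=ok&(H>18)&(H<34)&(S>150)&(W[...,0]>.5)&(W[...,0]<.9)&(abs(W[...,1])<.2)
    q=W[ye]
    if len(q): 
        print(' yellow',len(q),q.min(0),q.max(0))
        q=q[abs(q[:,2]-.124)<.004]; print(len(q),cv2.minAreaRect((q[:,:2]*1000).astype(np.float32)), cv2.boxPoints(cv2.minAreaRect((q[:,:2]*1000).astype(np.float32))))
    bl=ok&(H>95)&(H<130)&(S>120)&(W[...,0]>.5)&(W[...,0]<1.2)&(abs(W[...,1])<.3)&(abs(W[...,2]-.124)<.005)
    q=(W[bl|(ye&(abs(W[...,2]-.124)<.004))][:,:2]*1000).astype(np.float32)
    print(' blue',len(q),cv2.minAreaRect(q),cv2.boxPoints(cv2.minAreaRect(q)))
m=np.load('/tmp/side.npz')
cv2.imwrite('pics/s2.png',cv2.resize(m['im'][90:250,200:440],None,fx=3.3,fy=3.3,interpolation=cv2.INTER_CUBIC))
```

```text
side red 53 [ 0.4439 -0.2752  0.0578] [ 0.4305 -0.2824  0.0397] [ 0.4579 -0.2702  0.0691]
 pin 286 [ 0.5018 -0.2823] 175.422473481579 -0.08880721327761378 0.07547683320904937 [ 0.5904 -0.2894] [ 0.4266 -0.2763]
 yellow 315 [ 0.5959 -0.0569  0.1198] [0.6359 0.0964 0.1289]
305 ((616.1466064453125, 19.667129516601562), (154.39614868164062, 19.655349731445312), 81.1953353881836) [[594.6183 -55.117 ]
 [614.0421 -58.1255]
 [637.6749  94.4512]
 [618.2512  97.4598]]
 blue 1262 ((770.6306762695312, -0.0442047119140625), (291.5138244628906, 337.4369812011719), 81.06303405761719) [[ 581.3174 -117.8216]
 [ 914.6579 -170.2416]
 [ 959.9439  117.7332]
 [ 626.6035  170.1532]]
scene red 42 [ 0.4483 -0.2822  0.0674] [ 0.4275 -0.2894  0.0615] [ 0.4647 -0.2751  0.0722]
 pin 324 [ 0.516  -0.2879] -4.073154447152537 -0.08937374366340914 0.0773669663315484 [ 0.4269 -0.2815] [ 0.5932 -0.2934]
 yellow 25 [ 0.5952 -0.0555  0.1225] [0.6212 0.0958 0.1289]
20 ((607.5919189453125, 20.448867797851562), (152.05990600585938, 13.04787540435791), 84.63489532470703) [[593.9876 -54.638 ]
 [606.9783 -55.858 ]
 [621.1962  95.5357]
 [608.2055  96.7557]]
 blue 1231 ((773.4454956054688, -7.350616455078125), (299.7727966308594, 345.72711181640625), 81.22212219238281) [[ 579.7333 -129.1017]
 [ 921.4111 -181.8612]
 [ 967.1577  114.4005]
 [ 625.4799  167.1599]]
```

View pics/s2.png

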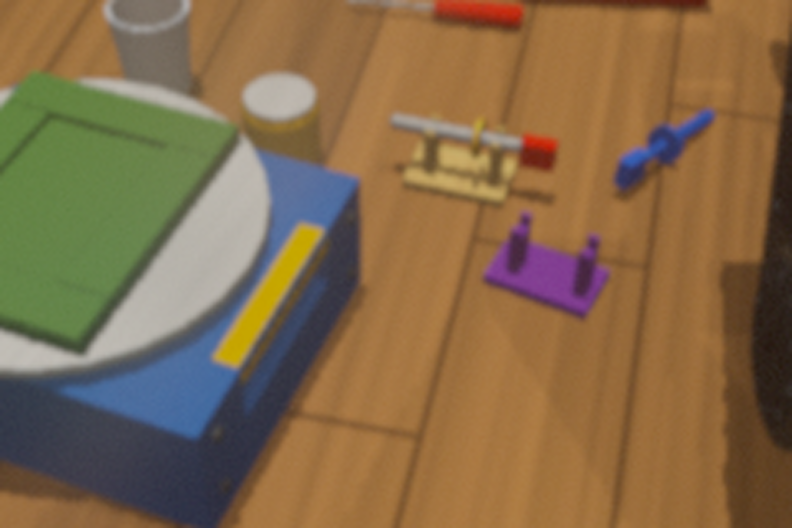

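The crop shows the grip at the tail of the pin, pointing along +x, and the turntable opening under the yellow stripe. The pin's yaw is about -4°, with its origin near (0.443,-0.280). The turntable's yaw is about -8.9°, and the middle of its front face is near (0.604,0.022). Next I go above the pin.

```bash
python3 -m handwheel '[[[37,-24.5,0,0,0,0],[37,-24.5,0,0,0,0],[37,-24.5,0,0,0,0],[37,-24.5,0,0,0,0],[37,-24.5,0,0,0,0],[37,-24.5,0,0,0,0],[37,-24.5,0,0,0,0],[37,-24.5,0,0,0,0],[37,-24.5,0,0,0,0],[0,0,0,0,0,0]]]' 1
python3 -m handwheel '[[[0,0,0,0,0,0.13],[0,0,0,0,0,0.13],[0,0,0,0,0,0.13],[0,0,0,0,0,0],[0,0,0,0,0,0],[0,0,0,0,0,0]]]'
cat > look.py <<'E'
import sys
from h import *
np.set_printoptions(precision=4,suppress=True)
s=ctrl.sense();print(s['time'],s['eef_pos'],s['eef_rot'])
im,d,m=shot('wrist',sys.argv[1])
v,u=np.mgrid[:400,:640]; K=np.array(m['mtx'])
W=(np.stack([(u-K[0,2])/K[0,0]*d,(v-K[1,2])/K[1,1]*d,d],-1)-m['t'])@np.array(m['R'])
np.savez('/tmp/w',im=im,W=W,d=d)
hsv=cv2.cvtColor(im,cv2.COLOR_BGR2HSV);H,S,V=[hsv[...,i].astype(int) for i in range(3)]
red=(d>0)&((H<6)|(H>174))&(S>150)&(abs(W[...,2]-.066)<.006)&(abs(W[...,1]+.28)<.06)
if red.sum()>20: print('redtop',red.sum(),cv2.minAreaRect((W[red][:,:2]*1000).astype(np.float32)),W[red].mean(0))
pm=(d>0)&(W[...,2]>.05)&(W[...,2]<.09)&(W[...,0]>.40)&(W[...,0]<.64)&(abs(W[...,1]+.285)<.03)
q=W[pm][:,:2]
if len(q)>20:
    c=q.mean(0);dd=np.linalg.svd(q-c,full_matrices=False)[2][0];dd*=np.sign(dd[0]);t=(q-c)@dd
    print('pin',len(q),np.degrees(np.arctan2(dd[1],dd[0])),c+dd*t.min(),c+dd*t.max())
E
python3 look.py w1.png
```

```text
time: 2.2
eef_pos: [0.4444, -0.2776, 0.2315]
eef_rot: [0.987, 0.159, 0.0, -0.0]
force: [0.3, 0.1, -0.6]
opening: 1.004
gripper_force: 0.0
time: 2.8
eef_pos: [0.442, -0.2813, 0.2313]
eef_rot: [0.999, -0.036, 0.0, 0.0]
force: [0.2, -0.3, 0.1]
opening: 0.998
gripper_force: 0.0
2.8 [ 0.442  -0.2813  0.2313] [ 0.9994 -0.0358  0.      0.0001]
redtop 467 ((447.33160400390625, -281.6496276855469), (15.018142700195312, 33.390052795410156), 86.34040832519531) [ 0.4478 -0.2817  0.0663]
pin 2750 -4.256898998803786 [ 0.4306 -0.2805] [ 0.5929 -0.2926]
```

View pics/w1.png

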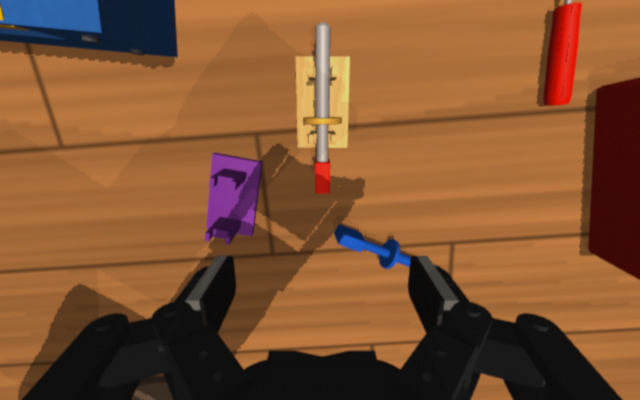

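The wrist view shows the red grip at (322,177). The blue look-alike, at (345,235) and beyond, is about 45 mm clear. The alignment is good, so I shift 5 mm, descend and grip.

```bash
python3 -m handwheel '[[[5,0.3,0,0,0,0],[0,0,28,0,0,0],[0,0,28,0,0,0],[0,0,28,0,0,0],[0,0,28,0,0,0],[0,0,28,0,0,0],[0,0,28,0,0,0],[0,0,16,0,0,0],[0,0,16,0,0,0],[0,0,0,0,0,0]]]' 0.6
python3 -m handwheel '[[[0,0,0,0,0,0],[0,0,0,0,0,0],[0,0,0,0,0,0],[0,0,0,0,0,0],[0,0,0,0,0,0],[0,0,0,0,0,0],[0,0,0,0,0,0],[0,0,0,0,0,0]]]' 0 90
python3 - <<'E'
from bench import ctrl
s=ctrl.sense();print(s['force'],s['ft_torque'])
E
```

```text
time: 3.85
eef_pos: [0.4468, -0.2814, 0.0296]
eef_rot: [0.999, -0.037, -0.001, -0.001]
force: [0.8, 0.3, -0.2]
opening: 0.599
gripper_force: 0.0
time: 4.65
eef_pos: [0.4476, -0.2821, 0.0321]
eef_rot: [0.999, -0.037, 0.001, 0.001]
force: [0.1, 0.5, 6.1]
opening: 0.174
gripper_force: 87.7
[0.05153946 0.53923412 6.07198352] [ 0.05534598 -0.21009589  0.0183537 ]
```

```bash
python3 -m handwheel '[[[0,0,-5,0,0,0],[0,0,-10,0,0,0],[0,0,-15,0,0,0],[0,0,-15,0,0,0],[0,0,-15,0,0,0],[0,0,-10,0,0,0],[0,0,-5,0,0,0],[0,0,0,0,0,0],[0,0,0,0,0,0],[0,0,0,0,0,0]]]'
python3 - <<'E'
from h import *
np.set_printoptions(precision=4,suppress=True)
s=ctrl.sense();print(s['force'],s['ft_torque'])
im,d,m=shot('wrist','w2.png')
v,u=np.mgrid[:400,:640]; K=np.array(m['mtx'])
W=(np.stack([(u-K[0,2])/K[0,0]*d,(v-K[1,2])/K[1,1]*d,d],-1)-m['t'])@np.array(m['R'])
# pin profile: top of the rod vs x
x,y,z=W[...,0],W[...,1],W[...,2]
for a in np.arange(.42,.62,.01):
    k=(d>0)&(abs(x-a)<.004)&(abs(y+.287)<.03)&(z>.075)&(v<300)
    if k.sum()>5: print(round(a,3),k.sum(),y[k].mean(),np.percentile(z[k],90))
im,d,m=shot('side');
e=ctrl.search_frame('side','turntable');print(e and toW(m,e[0]['xyz']))
E
```

```text
time: 5.65
eef_pos: [0.4469, -0.2816, 0.1057]
eef_rot: [0.999, -0.037, -0.0, -0.0]
force: [0.0, 0.0, -2.2]
opening: 0.176
gripper_force: 87.6
[ 0.0401  0.0346 -2.1646] [ 0.0278  0.1205 -0.0025]
0.45 857 -0.28839944914692756 0.14417309474293807
0.46 3863 -0.28200668995035544 0.15539493740447025
0.47 471 -0.2828649162626888 0.13494320012060296
0.48 499 -0.28358209222151226 0.1349391455499722
0.49 536 -0.284419986221445 0.13499806692552563
0.5 598 -0.28873669802477714 0.1481786638057181
0.51 2048 -0.28480086741092403 0.14747312874469673
0.52 803 -0.28664895259818723 0.1358833256288393
0.53 869 -0.28757399453093513 0.1358205912915425
0.54 942 -0.28814506165964254 0.13586318192708655
0.55 1035 -0.2890586571024576 0.13590385872192762
0.56 454 -0.2890719570901868 0.13562363319785445
[0.7436 0.0618 0.1474]
```

View pics/w2.png

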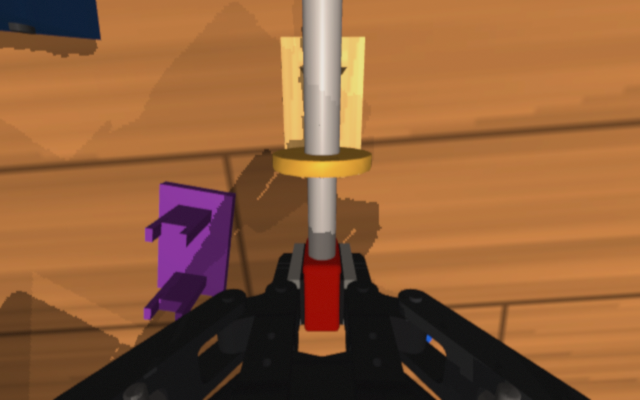

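The pin is level (axis 23 mm above the TCP), central in the fingers, and held firmly. Next I turn to the turntable's yaw and move in front of the opening's right half.

```bash
python3 -m handwheel '[[[0,0,0,0,0,0.079],[-7,-32,0,0,0,0],[-7,-32,0,0,0,0],[-7,-32,0,0,0,0],[-7,-32,0,0,0,0],[-7,-32,0,0,0,0],[-7,-32,0,0,0,0],[-7,-32,0,0,0,0],[-7,-32,0,0,0,0],[-6,-31,0,0,0,0]]]'
python3 -m handwheel '[[[0,0,0,0,0,0],[0,0,0,0,0,0],[0,0,0,0,0,0]]]'
python3 - <<'E'
from h import *
np.set_printoptions(precision=4,suppress=True)
s=ctrl.sense();print(s['eef_pos'],s['eef_rot'],s['force'])
im,d,m=shot('wrist','w3.png')
v,u=np.mgrid[:400,:640]; K=np.array(m['mtx'])
W=(np.stack([(u-K[0,2])/K[0,0]*d,(v-K[1,2])/K[1,1]*d,d],-1)-m['t'])@np.array(m['R'])
hsv=cv2.cvtColor(im,cv2.COLOR_BGR2HSV);H,S=hsv[...,0].astype(int),hsv[...,1].astype(int)
np.savez('/tmp/w3',im=im,W=W,d=d)
x,y,z=W[...,0],W[...,1],W[...,2]
top=(d>0)&(abs(z-.124)<.005)&(x>.56)&(S>100)
ye=top&(H>18)&(H<34)
print('z',z[top].mean())
# front edge: per column of y, min x
pts=[]
for a in np.arange(-.13,.17,.005):
    k=top&(abs(y-a)<.002)&(((H>95)&(H<130))|ye)
    if k.sum()>3: pts.append((a,x[k].min()))
pts=np.array(pts); 
if len(pts): 
    p=np.polyfit(pts[:,0],pts[:,1],1);print('edge x=',p,np.degrees(np.arctan(p[0])),np.std(pts[:,1]-np.polyval(p,pts[:,0])),pts[0],pts[-1])
if ye.any():
    r=cv2.minAreaRect((W[ye][:,:2]*1000).astype(np.float32));print(r,cv2.boxPoints(r))
fr=(d>0)&(z>.01)&(z<.115)&(x>.57)&(x<.66)&(H>95)&(H<130)
print('front pts',fr.sum())
if fr.sum()>50:
    A=np.c_[y[fr],np.ones(fr.sum())];p=np.linalg.lstsq(A,x[fr],rcond=None)[0];print(p)
E
```

```text
time: 6.8
eef_pos: [0.4294, 0.0126, 0.1062]
eef_rot: [0.997, -0.077, -0.0, 0.0]
force: [0.6, 0.8, -1.3]
opening: 0.174
gripper_force: 87.9
time: 7.1
eef_pos: [0.4299, 0.0108, 0.1062]
eef_rot: [0.997, -0.077, 0.0, 0.0]
force: [0.2, -0.2, -1.0]
opening: 0.171
gripper_force: 88.1
[0.4299 0.0108 0.1062] [ 0.9971 -0.0767  0.0001  0.0001] [ 0.1527 -0.2357 -1.0363]
z nan
front pts 0<stdin>:12: RuntimeWarning: Mean of empty slice.
  ret = ret.dtype.type(ret / rcount)
```

View pics/w3.png

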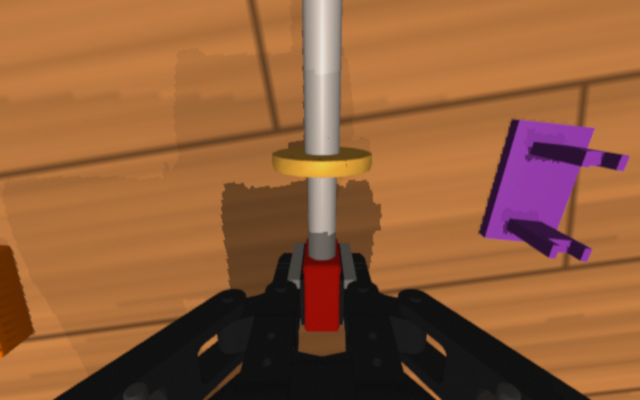

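The wrist view shows only the pin over bare table, so the side and scene estimates stand. The tip is about 23 mm in front of the face and 37 mm right of the middle. I lower the axis to 83 mm and enter, then creep forward.

```bash
python3 -m handwheel '[[[0,0,15,0,0,0],[0,0,15,0,0,0],[0,0,10,0,0,0],[0,0,6,0,0,0],[0,0,0,0,0,0],[0,0,0,0,0,0]]]'
python3 -m handwheel '[[[8,0,0,0,0,0],[8,0,0,0,0,0],[8,0,0,0,0,0],[6,0,0,0,0,0],[6,0,0,0,0,0],[5,0,0,0,0,0],[5,0,0,0,0,0],[4,0,0,0,0,0],[0,0,0,0,0,0],[0,0,0,0,0,0]]]'
python3 -m handwheel '[[[1,0,0,0,0,0],[1,0,0,0,0,0],[1,0,0,0,0,0],[1,0,0,0,0,0],[1,0,0,0,0,0],[1,0,0,0,0,0],[0,0,0,0,0,0],[0,0,0,0,0,0]]]'
```

```text
time: 7.75
eef_pos: [0.4298, 0.0112, 0.0605]
eef_rot: [0.997, -0.077, 0.0, 0.0]
force: [0.4, -1.3, -1.6]
opening: 0.176
gripper_force: 88.2
time: 8.75
eef_pos: [0.4789, 0.0037, 0.0602]
eef_rot: [0.997, -0.077, -0.0, 0.0]
force: [0.5, 0.0, -1.3]
opening: 0.172
gripper_force: 88.2
time: 9.55
eef_pos: [0.485, 0.0028, 0.0603]
eef_rot: [0.997, -0.077, -0.0, 0.0]
force: [0.1, -0.5, -1.6]
opening: 0.172
gripper_force: 88.2
```

Run:
```python
from h import *
s=ctrl.sense();print(s['force'],s['ft_torque'])
im,d,m=shot('side')
cv2.imwrite('pics/s3.png',cv2.resize(im[110:250,200:400],None,fx=4,fy=4,interpolation=cv2.INTER_CUBIC))
```

```text
[ 0.08786436 -0.54174831 -1.61856157] [0.02230401 0.09259489 0.02811116]
```

View pics/s3.png

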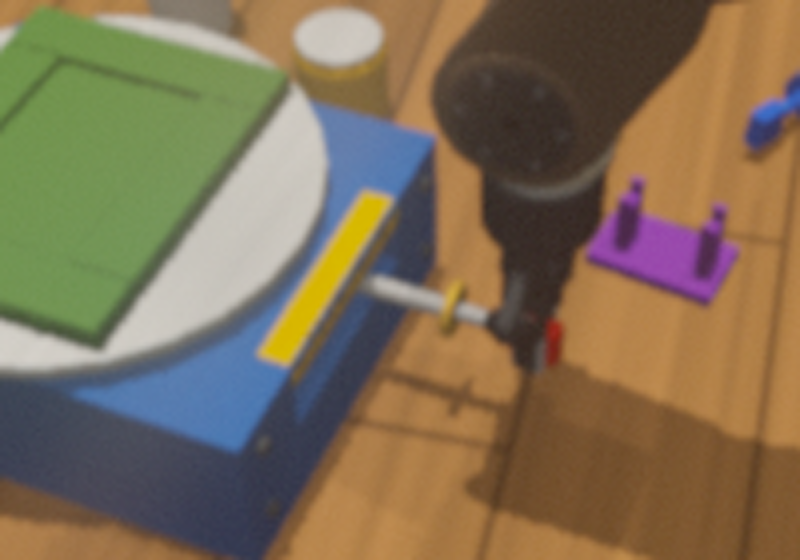

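The rod is in the opening under the stripe (crop (370,285)) and the collar is clear at (455,305). I keep creeping until it touches the plate.

```bash
python3 -m handwheel '[[[2,0,0,0,0,0],[2,0,0,0,0,0],[2,0,0,0,0,0],[2,0,0,0,0,0],[0,0,0,0,0,0],[0,0,0,0,0,0]]]'
python3 -m handwheel '[[[1,0,0,0,0,0],[1,0,0,0,0,0],[1,0,0,0,0,0],[0,0,0,0,0,0],[0,0,0,0,0,0]]]'
python3 -m handwheel '[[[1,0,0,0,0,0],[1,0,0,0,0,0],[1,0,0,0,0,0],[0,0,0,0,0,0],[0,0,0,0,0,0]]]'
```

```text
time: 10.2
eef_pos: [0.4929, 0.0016, 0.0602]
eef_rot: [0.997, -0.077, -0.0, 0.0]
force: [-0.4, -0.9, -1.7]
opening: 0.173
gripper_force: 88.2
time: 10.7
eef_pos: [0.4959, 0.0011, 0.0603]
eef_rot: [0.997, -0.077, -0.0, 0.0]
force: [-0.6, -0.0, -2.8]
opening: 0.172
gripper_force: 88.2
time: 11.2
eef_pos: [0.4989, 0.0007, 0.0603]
eef_rot: [0.997, -0.077, 0.0, 0.0]
force: [-0.5, -0.0, -0.9]
opening: 0.172
gripper_force: 88.2
```

```bash
for i in 1; do python3 -m handwheel '[[[1,0,0,0,0,0],[1,0,0,0,0,0],[0,0,0,0,0,0],[0,0,0,0,0,0]]]'; done
python3 -m handwheel '[[[1,0,0,0,0,0],[1,0,0,0,0,0],[0,0,0,0,0,0],[0,0,0,0,0,0]]]'
```

```text
time: 11.6
eef_pos: [0.5008, 0.0003, 0.0603]
eef_rot: [0.997, -0.077, 0.0, 0.0]
force: [0.2, -0.2, -1.9]
opening: 0.178
gripper_force: 88.2
time: 12.0
eef_pos: [0.5025, 0.0001, 0.0602]
eef_rot: [0.997, -0.077, -0.0, 0.0]
force: [-4.5, -0.0, -1.4]
opening: 0.172
gripper_force: 88.2
```

Contact at TCP x of about 0.502. I add 3 mm of press and sweep to +y, feeling as I go.

```bash
python3 -m handwheel '[[[1,0,0,0,0,0],[1,0,0,0,0,0],[1,0,0,0,0,0],[0,0,0,0,0,0],[0,0,0,0,0,0]]]'
python3 -m handwheel '[[[0,-1.5,0,0,0,0],[0,-1.5,0,0,0,0],[0,-1.5,0,0,0,0],[0,-1.5,0,0,0,0],[0,0,0,0,0,0]]]'
python3 -m handwheel '[[[0,-1.5,0,0,0,0],[0,-1.5,0,0,0,0],[0,-1.5,0,0,0,0],[0,-1.5,0,0,0,0],[0,0,0,0,0,0]]]'
```

```text
time: 12.5
eef_pos: [0.5057, -0.0004, 0.0602]
eef_rot: [0.997, -0.077, -0.0, 0.0]
force: [-3.7, 1.2, -1.0]
opening: 0.171
gripper_force: 88.2
time: 13.0
eef_pos: [0.5067, 0.0057, 0.0603]
eef_rot: [0.997, -0.076, 0.0, 0.0]
force: [-4.4, -0.5, -1.8]
opening: 0.172
gripper_force: 88.2
time: 13.5
eef_pos: [0.5076, 0.0116, 0.0603]
eef_rot: [0.997, -0.076, 0.0, 0.0]
force: [-3.6, -0.5, -1.6]
opening: 0.175
gripper_force: 88.2
```

```bash
cat > ok.py <<'E'
from bench import ctrl
import sys
f=ctrl.sense()['force']; sys.exit(0 if abs(f[1])<2.5 and f[0]<-2 else 1)
E
python3 -m handwheel '[[[0,-1.5,0,0,0,0],[0,-1.5,0,0,0,0],[0,-1.5,0,0,0,0],[0,0,0,0,0,0]]]' && python3 ok.py &&
python3 -m handwheel '[[[0,-1.5,0,0,0,0],[0,-1.5,0,0,0,0],[0,-1.5,0,0,0,0],[0,0,0,0,0,0]]]' && python3 ok.py &&
python3 -m handwheel '[[[0,-1.5,0,0,0,0],[0,-1.5,0,0,0,0],[0,-1.5,0,0,0,0],[0,0,0,0,0,0]]]' && python3 ok.py &&
python3 -m handwheel '[[[0,-1.5,0,0,0,0],[0,-1.5,0,0,0,0],[0,-1.5,0,0,0,0],[0,0,0,0,0,0]]]' && python3 ok.py &&
python3 -m handwheel '[[[0,-1.5,0,0,0,0],[0,-1.5,0,0,0,0],[0,-1.5,0,0,0,0],[0,0,0,0,0,0]]]' && python3 ok.py &&
python3 -m handwheel '[[[0,-1.5,0,0,0,0],[0,-1.5,0,0,0,0],[0,-1.5,0,0,0,0],[0,0,0,0,0,0]]]' && python3 ok.py
```

```text
time: 13.9
eef_pos: [0.5083, 0.0161, 0.0603]
eef_rot: [0.997, -0.076, 0.0, 0.0]
force: [-4.8, -1.4, -1.9]
opening: 0.171
gripper_force: 88.2
time: 14.3
eef_pos: [0.509, 0.0205, 0.0603]
eef_rot: [0.997, -0.076, -0.0, 0.0]
force: [-4.1, -0.5, -1.2]
opening: 0.173
gripper_force: 88.2
time: 14.7
eef_pos: [0.5097, 0.0249, 0.0603]
eef_rot: [0.997, -0.076, 0.0, 0.0]
force: [-3.2, -0.9, -1.9]
opening: 0.172
gripper_force: 88.2
time: 15.1
eef_pos: [0.5104, 0.0294, 0.0603]
eef_rot: [0.997, -0.076, 0.0, 0.0]
force: [-4.4, -0.7, -2.0]
opening: 0.179
gripper_force: 88.2
time: 15.5
eef_pos: [0.5111, 0.0339, 0.0603]
eef_rot: [0.997, -0.076, 0.0, 0.0]
force: [-3.8, -1.1, -1.8]
opening: 0.174
gripper_force: 88.2
time: 15.9
eef_pos: [0.5118, 0.0383, 0.0603]
eef_rot: [0.997, -0.076, 0.0, 0.0]
force: [-4.6, 0.1, -1.9]
opening: 0.174
gripper_force: 88.2
```

```bash
python3 -m handwheel '[[[0,-1.5,0,0,0,0],[0,-1.5,0,0,0,0],[0,-1.5,0,0,0,0],[0,0,0,0,0,0]]]' && python3 ok.py &&
python3 -m handwheel '[[[0,-1.5,0,0,0,0],[0,-1.5,0,0,0,0],[0,-1.5,0,0,0,0],[0,0,0,0,0,0]]]' && python3 ok.py &&
python3 -m handwheel '[[[0,-1.5,0,0,0,0],[0,-1.5,0,0,0,0],[0,-1.5,0,0,0,0],[0,0,0,0,0,0]]]' && python3 ok.py &&
python3 -m handwheel '[[[0,-1.5,0,0,0,0],[0,-1.5,0,0,0,0],[0,-1.5,0,0,0,0],[0,0,0,0,0,0]]]' && python3 ok.py &&
python3 -m handwheel '[[[0,-1.5,0,0,0,0],[0,-1.5,0,0,0,0],[0,-1.5,0,0,0,0],[0,0,0,0,0,0]]]' && python3 ok.py &&
python3 -m handwheel '[[[0,-1.5,0,0,0,0],[0,-1.5,0,0,0,0],[0,-1.5,0,0,0,0],[0,0,0,0,0,0]]]' && python3 ok.py
```

```text
time: 16.3
eef_pos: [0.5126, 0.0429, 0.0603]
eef_rot: [0.997, -0.076, 0.0, 0.0]
force: [-2.1, 1.4, -1.0]
opening: 0.172
gripper_force: 88.2
time: 16.7
eef_pos: [0.5135, 0.0472, 0.0604]
eef_rot: [0.997, -0.076, 0.0, 0.0]
force: [-0.1, -0.4, -2.1]
opening: 0.169
gripper_force: 88.2
```

The push has vanished, so the tip is over the slot. I feel for the far edge to confirm it and centre the pin.

```bash
cat > ok2.py <<'E'
from bench import ctrl
import sys
f=ctrl.sense()['force']; sys.exit(0 if abs(f[1])<2.5 else 1)
E
python3 -m handwheel '[[[0,-1,0,0,0,0],[0,-1,0,0,0,0],[0,0,0,0,0,0]]]' && python3 ok2.py &&
python3 -m handwheel '[[[0,-1,0,0,0,0],[0,-1,0,0,0,0],[0,0,0,0,0,0]]]' && python3 ok2.py &&
python3 -m handwheel '[[[0,-1,0,0,0,0],[0,-1,0,0,0,0],[0,0,0,0,0,0]]]' && python3 ok2.py
```

```text
time: 17.0
eef_pos: [0.5135, 0.0491, 0.0603]
eef_rot: [0.997, -0.076, 0.0, 0.0]
force: [0.7, -0.1, -1.5]
opening: 0.173
gripper_force: 88.2
time: 17.3
eef_pos: [0.5137, 0.051, 0.0603]
eef_rot: [0.997, -0.077, -0.0, 0.0]
force: [-0.5, -1.3, -2.0]
opening: 0.172
gripper_force: 88.2
time: 17.6
eef_pos: [0.5139, 0.0527, 0.0602]
eef_rot: [0.997, -0.077, -0.0, 0.0]
force: [-1.9, -5.3, -2.5]
opening: 0.173
gripper_force: 88.6
```

Sideways block at y of about 0.052. I back off 4 mm to the slot's middle and push in gently. About 35 mm remains to home.

```bash
cat > ok3.py <<'E'
from bench import ctrl
import sys,numpy as np
f=ctrl.sense()['force']; sys.exit(0 if np.hypot(f[0],f[1])<4 else 1)
E
python3 -m handwheel '[[[0,1,0,0,0,0],[0,1,0,0,0,0],[0,1,0,0,0,0],[0,1,0,0,0,0],[0,0,0,0,0,0],[0,0,0,0,0,0]]]' && python3 ok3.py &&
python3 -m handwheel '[[[1.5,0,0,0,0,0],[1.5,0,0,0,0,0],[1.5,0,0,0,0,0],[0,0,0,0,0,0]]]' && python3 ok3.py &&
python3 -m handwheel '[[[1.5,0,0,0,0,0],[1.5,0,0,0,0,0],[1.5,0,0,0,0,0],[0,0,0,0,0,0]]]' && python3 ok3.py &&
python3 -m handwheel '[[[2,0,0,0,0,0],[2,0,0,0,0,0],[2,0,0,0,0,0],[0,0,0,0,0,0]]]' && python3 ok3.py &&
python3 -m handwheel '[[[2,0,0,0,0,0],[2,0,0,0,0,0],[2,0,0,0,0,0],[0,0,0,0,0,0]]]' && python3 ok3.py &&
python3 -m handwheel '[[[2,0,0,0,0,0],[2,0,0,0,0,0],[2,0,0,0,0,0],[0,0,0,0,0,0]]]' && python3 ok3.py
```

```text
time: 18.2
eef_pos: [0.5134, 0.0491, 0.0603]
eef_rot: [0.997, -0.076, 0.0, 0.0]
force: [-0.7, -0.1, -1.6]
opening: 0.177
gripper_force: 88.2
time: 18.6
eef_pos: [0.5181, 0.0483, 0.0603]
eef_rot: [0.997, -0.077, 0.0, 0.0]
force: [-0.9, -0.5, -1.7]
opening: 0.173
gripper_force: 88.2
time: 19.0
eef_pos: [0.5225, 0.0476, 0.0603]
eef_rot: [0.997, -0.077, 0.0, 0.0]
force: [-0.1, 0.5, -1.9]
opening: 0.169
gripper_force: 88.2
time: 19.4
eef_pos: [0.5285, 0.0467, 0.0603]
eef_rot: [0.997, -0.077, 0.0, 0.0]
force: [0.2, -1.2, -2.0]
opening: 0.176
gripper_force: 88.2
time: 19.8
eef_pos: [0.5344, 0.0457, 0.0602]
eef_rot: [0.997, -0.077, 0.0, 0.0]
force: [0.6, -0.2, -1.9]
opening: 0.175
gripper_force: 88.2
time: 20.2
eef_pos: [0.5404, 0.0448, 0.0603]
eef_rot: [0.997, -0.077, 0.0, 0.0]
force: [-0.2, 0.4, -2.3]
opening: 0.169
gripper_force: 88.2
```

No resistance, and about 9 mm is left. I lower the rod to near the ledge (axis 83 to 74 mm), then seat the collar.

```bash
python3 -m handwheel '[[[0,0,2,0,0,0],[0,0,2,0,0,0],[0,0,2,0,0,0],[0,0,1.5,0,0,0],[0,0,0,0,0,0],[0,0,0,0,0,0]]]' && python3 ok3.py &&
python3 -m handwheel '[[[0,0,0.5,0,0,0],[0,0,0.5,0,0,0],[0,0,0.5,0,0,0],[0,0,0,0,0,0],[0,0,0,0,0,0]]]' && python3 ok3.py &&
python3 -m handwheel '[[[1.5,0,0,0,0,0],[1.5,0,0,0,0,0],[1,0,0,0,0,0],[1,0,0,0,0,0],[0,0,0,0,0,0]]]' && python3 ok3.py &&
python3 -m handwheel '[[[1,0,0,0,0,0],[1,0,0,0,0,0],[0,0,0,0,0,0]]]' && python3 ok3.py &&
python3 -m handwheel '[[[1,0,0,0,0,0],[0.5,0,0,0,0,0],[0,0,0,0,0,0]]]' && python3 ok3.py &&
python3 -m handwheel '[[[0.5,0,0,0,0,0],[0.5,0,0,0,0,0],[0,0,0,0,0,0]]]' && python3 ok3.py &&
python3 -m handwheel '[[[0.5,0,0,0,0,0],[0.5,0,0,0,0,0],[0,0,0,0,0,0]]]' && python3 ok3.py
```

```text
time: 20.8
eef_pos: [0.5401, 0.0449, 0.0527]
eef_rot: [0.997, -0.077, -0.0, 0.0]
force: [0.5, -0.8, -1.8]
opening: 0.176
gripper_force: 88.2
time: 21.3
eef_pos: [0.5401, 0.0449, 0.0513]
eef_rot: [0.997, -0.077, 0.0, 0.0]
force: [0.4, 0.2, -1.2]
opening: 0.174
gripper_force: 88.2
time: 21.8
eef_pos: [0.5452, 0.0441, 0.0513]
eef_rot: [0.997, -0.077, 0.0, 0.0]
force: [0.2, -1.1, -1.6]
opening: 0.172
gripper_force: 88.2
time: 22.1
eef_pos: [0.5471, 0.0438, 0.0513]
eef_rot: [0.997, -0.077, 0.0, 0.0]
force: [-1.0, -0.2, -0.8]
opening: 0.177
gripper_force: 88.2
time: 22.4
eef_pos: [0.5486, 0.0435, 0.0513]
eef_rot: [0.997, -0.077, 0.0, 0.0]
force: [0.4, -0.5, -2.6]
opening: 0.176
gripper_force: 88.2
time: 22.7
eef_pos: [0.5486, 0.0436, 0.0511]
eef_rot: [0.997, -0.077, -0.001, 0.0]
force: [-4.8, 1.3, 0.3]
opening: 0.176
gripper_force: 88.5
```

The collar met the face at TCP x 0.5486, against 0.549 predicted. I press a little more, then let it down on to the ledge.

```bash
python3 -m handwheel '[[[0.5,0,0,0,0,0],[0,0,0.5,0,0,0],[0,0,0.5,0,0,0],[0,0,0,0,0,0],[0,0,0,0,0,0]]]'
python3 -m handwheel '[[[0,0,0.5,0,0,0],[0,0,0,0,0,0],[0,0,0,0,0,0]]]'
```

```text
time: 23.2
eef_pos: [0.5486, 0.0436, 0.0504]
eef_rot: [0.997, -0.076, -0.001, 0.0]
force: [-8.3, 1.0, 5.0]
opening: 0.177
gripper_force: 89.4
time: 23.5
eef_pos: [0.5486, 0.0436, 0.0501]
eef_rot: [0.997, -0.077, -0.001, 0.0]
force: [-11.7, 2.2, 9.5]
opening: 0.175
gripper_force: 89.9
```

```bash
python3 -m handwheel '[[[0,0,-0.7,0,0,0],[0,0,0,0,0,0],[0,0,0,0,0,0]]]'
python3 -m handwheel '[[[0,0,0,0,0,0],[0,0,0,0,0,0],[0,0,0,0,0,0],[0,0,0,0,0,0],[0,0,0,0,0,0],[0,0,0,0,0,0]]]' 0.6
python3 - <<'E'
from h import *
im,d,m=shot('wrist','w4.png')
E
```

```text
time: 23.8
eef_pos: [0.5486, 0.0436, 0.0505]
eef_rot: [0.997, -0.076, -0.001, 0.0]
force: [-9.2, 1.2, 3.5]
opening: 0.174
gripper_force: 88.9
time: 24.4
eef_pos: [0.5501, 0.0433, 0.0505]
eef_rot: [0.997, -0.077, 0.0, 0.0]
force: [0.6, 0.4, 0.5]
opening: 0.599
gripper_force: 0.0
```

View pics/w4.png

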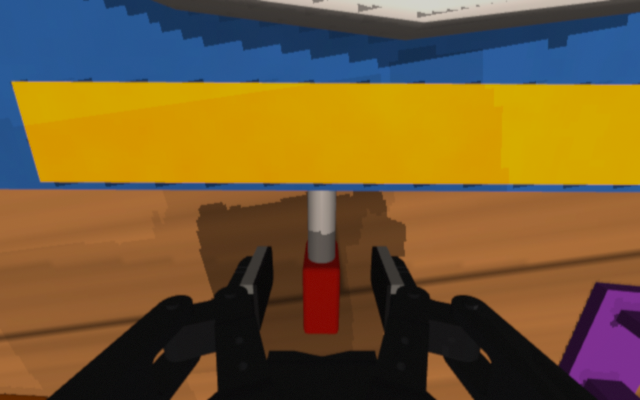

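The pin is free between the open fingers (grip at (321,295)) and the neck runs under the stripe's edge. I lift straight up and verify.

```bash
python3 -m handwheel '[[[0,0,-5,0,0,0],[0,0,-10,0,0,0],[0,0,-20,0,0,0],[0,0,-25,0,0,0],[0,0,-25,0,0,0],[0,0,-25,0,0,0],[-20,0,-20,0,0,0],[-30,0,-10,0,0,0],[-30,0,0,0,0,0],[0,0,0,0,0,0]]]'
python3 -m handwheel '[[[-30,0,0,0,0,0],[0,0,0,0,0,0],[0,0,0,0,0,0],[0,0,0,0,0,0]]]'
python3 - <<'E'
from h import *
np.set_printoptions(precision=4,suppress=True)
im,d,m=shot('wrist','w5.png')
v,u=np.mgrid[:400,:640]; K=np.array(m['mtx'])
W=(np.stack([(u-K[0,2])/K[0,0]*d,(v-K[1,2])/K[1,1]*d,d],-1)-m['t'])@np.array(m['R'])
hsv=cv2.cvtColor(im,cv2.COLOR_BGR2HSV);H,S=hsv[...,0].astype(int),hsv[...,1].astype(int)
red=(d>0)&((H<6)|(H>174))&(S>150)&(W[...,0]>.5)&(W[...,0]<.6)&(W[...,2]>.07)
print('grip',red.sum(),cv2.minAreaRect((W[red][:,:2]*1000).astype(np.float32)),np.median(W[red][:,2]))
ye=(d>0)&(H>18)&(H<34)&(S>150)&(abs(W[...,2]-.124)<.005)
print(cv2.boxPoints(cv2.minAreaRect((W[ye][:,:2]*1000).astype(np.float32))))
E
```

```text
time: 25.45
eef_pos: [0.468, 0.0561, 0.1917]
eef_rot: [0.997, -0.076, -0.0, 0.0]
force: [-0.1, -0.9, -0.1]
opening: 0.594
gripper_force: 0.0
time: 25.85
eef_pos: [0.4424, 0.06, 0.1908]
eef_rot: [0.997, -0.077, 0.001, 0.0]
force: [0.7, 0.2, -0.7]
opening: 0.602
gripper_force: 0.0
grip 951 ((548.6892700195312, 44.307064056396484), (15.75177001953125, 35.53141403198242), 80.41946411132812) 0.08422722580641498
[[0. 0.]
 [0. 0.]
 [0. 0.]
 [0. 0.]]
```

View pics/w5.png

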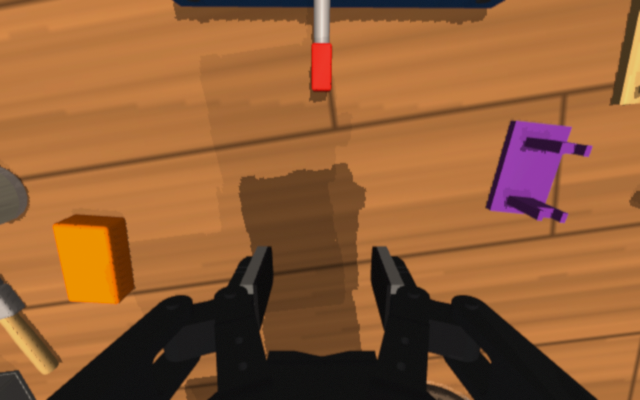

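The grip is at (321,67) in the picture. Its axis is 73 mm high and its middle is exactly where the collar seated. The pin is locked and the robot is clear.

```bash
python3 -c "
from bench import ctrl
print(ctrl.hand_in())"
```

```text
the job is handed in; nothing more can be done
None
```

The lock pin is in the latch slot with its collar against the turntable's front face, lying free on the ledge; the highest force reading was about 15 N, and the job was handed in at about 26 s, with no verdict returned.

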